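Heft the tins: stock to the drawer, empties to the refill tray

TASK

Of the three identical closed tins on the bench, one or two are still full of brass blanks and the rest have been used up; tell them apart by their weight when you lift them. Set the full tins flat on the floor of the open cabinet drawer and the empty ones flat on the floor of the shallow grey refill tray, always upright, side by side rather than stacked, and set down, not dropped; then push the drawer fully shut. Leave the other things on the bench where they are.

Things in the scene. Friction and masses are not known exactly. Their poses are not given: they have to be found in the camera images.
- tin_a: one of three identical-looking closed steel tins, 96 (x) x 56 (y) x 50 mm high, lid fixed; origin at the centre of its underside, z up. Full it weighs 0.38 to 0.55 kg, emptied 0.09 to 0.16 kg; which is which changes every time and cannot be seen. Balanced at its middle. Lift it by the long sides (56 mm apart).
- tin_b: one of three identical-looking closed steel tins, 96 (x) x 56 (y) x 50 mm high, lid fixed; origin at the centre of its underside, z up. Full it weighs 0.38 to 0.55 kg, emptied 0.09 to 0.16 kg; which is which changes every time and cannot be seen. Balanced at its middle. Lift it by the long sides (56 mm apart).
- tin_c: one of three identical-looking closed steel tins, 96 (x) x 56 (y) x 50 mm high, lid fixed; origin at the centre of its underside, z up. Full it weighs 0.38 to 0.55 kg, emptied 0.09 to 0.16 kg; which is which changes every time and cannot be seen. Balanced at its middle. Lift it by the long sides (56 mm apart).
- cabinet: low grey sheet-steel cabinet, 240 deep (x) x 270 wide (y) x 90 mm high, fixed to the bench, a 46 mm high white carton on the back part of its top; origin at the centre of its underside. Its front faces its own -x and holds a single drawer, as wide as the cabinet.
- drawer (a joint): how far the drawer stands out of the cabinet, m: 0 fully shut, at most 0.165; starts between 0.135 and 0.160. It slides out along the cabinet's own -x, runs against about 1.5 N of friction plus light damping, and stays where it is left.
- drawer_space (a point): point on the drawer's inner floor, on its midline, 62 mm behind the inside of its front; moves with it, axes as the cabinet's (x to the back). Drawer 238 mm wide inside, walls 46 mm, front 68 mm above this floor. Uncovered at the start to 65 mm or more behind this point; there the cabinet's top begins (underside 70 mm above). Two tins fit, long sides along x, 57 mm to either side of this point.
- drawer_handle (a point): middle of the drawer's bow handle: a level 10 mm bar, 92 mm long along the cabinet's y, 30 mm in front of the drawer front, about 58 mm above the bench; travels with the drawer. Pushing it along the cabinet's +x shuts the drawer.
- refill_tray: shallow open grey tray, 132 (x) x 236 (y) x 26 mm high, walls 4 mm, fixed to the bench; origin at the centre of its underside.
- tray_floor (a point): centre of the tray's inner floor (4 mm above the bench), axes as the tray's; 124 (x) x 228 (y) mm inside, walls stand 22 mm above it. Two tins fit end to end, long sides along the tray's y, centred 54 mm to either side of this point.
- loupe: bystander: small upright eyeglass loupe, 28 mm wide, 30 mm high; origin at the centre of its underside.
- wrist_watch: bystander: watch on a leather strap, 81 x 37 x 8 mm; origin at the centre of its underside.
- dropper_bottle: bystander: small upright white dropper bottle, 23 mm wide, 56 mm high; origin at the centre of its underside.
- marker: bystander: felt marker lying at the right, 135 mm long; origin at its middle.

How it is judged:
At the end, for the whole second after the job is handed in: every full tin rests flat (within 0.08 rad) on the drawer's floor and bears on it with its own full weight (over 3 N), every empty tin rests flat on the tray's floor and bears on it with its light weight (under 2.3 N), none stacked; all tins at rest; drawer within 6 mm of fully shut (((contact force between tin_a and cabinet above 3 N and x of tin_a in the frame of drawer_space between -0.04 and 0.13 m and y of tin_a in the frame of drawer_space between -0.105 and 0.105 m and z of tin_a in the frame of drawer_space between -0.006 and 0.008 m) or (contact force between tin_a and refill_tray between 0.4 and 2.3 N and x of tin_a in the frame of tray_floor between -0.05 and 0.05 m and y of tin_a in the frame of tray_floor between -0.1 and 0.1 m and z of tin_a in the frame of tray_floor between -0.006 and 0.008 m)) and angle between each of tin_a, tin_b, tin_c's own z axis and vertical below 0.08 rad and linear speed of each of tin_a, tin_b, tin_c below 0.02 m/s and ((contact force between tin_b and cabinet above 3 N and x of tin_b in the frame of drawer_space between -0.04 and 0.13 m and y of tin_b in the frame of drawer_space between -0.105 and 0.105 m and z of tin_b in the frame of drawer_space between -0.006 and 0.008 m) or (contact force between tin_b and refill_tray between 0.4 and 2.3 N and x of tin_b in the frame of tray_floor between -0.05 and 0.05 m and y of tin_b in the frame of tray_floor between -0.1 and 0.1 m and z of tin_b in the frame of tray_floor between -0.006 and 0.008 m)) and ((contact force between tin_c and cabinet above 3 N and x of tin_c in the frame of drawer_space between -0.04 and 0.13 m and y of tin_c in the frame of drawer_space between -0.105 and 0.105 m and z of tin_c in the frame of drawer_space between -0.006 and 0.008 m) or (contact force between tin_c and refill_tray between 0.4 and 2.3 N and x of tin_c in the frame of tray_floor between -0.05 and 0.05 m and y of tin_c in the frame of tray_floor between -0.1 and 0.1 m and z of tin_c in the frame of tray_floor between -0.006 and 0.008 m)) and value of joint drawer below 0.006 m); the robot touches nothing.
It fails at once if a tin is tipped over (more than 0.6 rad) (angle between any of tin_a, tin_b, tin_c's own z axis and vertical above 0.6 rad).
It fails at once if a tin is dropped (falls free of the fingers by more than about 25 mm, reaching 0.7 m/s) ((contact force between tin_a and the fingers below 0.05 N and linear speed of tin_a above 0.7 m/s) or (contact force between tin_b and the fingers below 0.05 N and linear speed of tin_b above 0.7 m/s) or (contact force between tin_c and the fingers below 0.05 N and linear speed of tin_c above 0.7 m/s)).
It fails at once if a bystander is pushed more than 40 mm from its place (distance of any of loupe, wrist_watch, dropper_bottle, marker from where it was at the start of the episode above 0.04 m).
It also fails if it takes over 72 s, if anything falls off the work surface, if the arm or the gripper's body presses on something with over 40 N, if the wrist force passes 120 N, or if a joint passes its speed limit or range.

ROBOT

A 6-joint arm with a two-finger parallel gripper is mounted at the origin on a cart in front of the work surface, level with it; the furniture and walls round the work are solid. World frame = base frame: x ahead of the robot, y to its left, z up, the work surface at z = 0. Lengths are in m, angles in rad, forces in N, time in s.
With the tool pointing down it reaches from about 0.35 to 0.975 m from the base axis. Payload 4.9 kg.
Tool frame: the origin (TCP) lies at the very end of the fingers, on their centre line; the grasp point (between the pads) lies ctrl.grip_point_offset behind it (ctrl.grip_point_offset is the distance from the TCP to the grasp point, in m); z points along the fingers, y is the direction in which the jaws open and shut (so a half turn about z gives the same grasp; the last joint's range is limited). The gripper opens to 85 mm and grips with 20 to 120 N. Pads are 22 mm wide; open, the fingers measure 114 mm over their backs; the gripper's body (76 mm by 85 mm) begins 54 mm behind the grasp point. The pads swing forward as they close: fully open they stand 13 mm farther back than shut.
Start: joints at [1.101, 0.053, 1.613, -0, 1.476, -0.119], TCP at [0.215, 0.587, 0.231] pointing down, gripper open.
Joint ranges: [-3.01, 3.01], [-1.01, 2.22], [0.06, 2.58], [-1.02, 4.17], [0.09, 2.62], [-3.14, 3.14]. Speed limits (rad/s): [2.57, 2.57, 3.14, 3.14, 3.14, 3.14].

INTERFACE

Orientations are given as a rotation vector (axis times angle).
In Python, from station import ctrl gives the robot as it stands. The module is installed in compiled form; this text tells all that it offers.
- The arm moves only by the shell command python3 -m creep 'ROWS' [FORCE]. ROWS is JSON, a list of rows, each a list of 5 numbers: the closure in counts, from 0 (fully open) to 255 (shut), then the shift along the tool's x, y, z in mm, then the turn about the tool's z in rad. A call has 1 to 12 rows; each row is the pose to reach, as a shift and turn from the pose commanded when the call began, along the tool's axes at that moment; what a row does not reach only later rows make up. A row lasts 1/12 s, in which the tool goes at most 41.7 mm and 7.16 degrees, less where a joint would pass 70% of its speed; a pose out of reach is approached as far as the arm can. A call with a gripper value outside its range is refused whole. The fingers move at their own pace and stop on an object; FORCE is the grip in N (left out, the last holds). Time passes only in rows, so rows that repeat a pose let the fingers close. It gives the time, the measured TCP pose, the force and the opening at its end, in the units of the state.
- ctrl.get_obs(): the state, without advancing time (a new reading comes with each control period).
- ctrl.get_image(name): name is "side" or "top"; returns the picture (384x512x3 uint8, red, green, blue); there is no depth.
- ctrl.calibration(name): a dict with "fx", "fy", "cx", "cy" (pixels), "R" (3x3) and "t" (3): a world point X has camera coordinates R X + t. Camera axes: x right, y down, z forward; pixel columns grow to the right and rows downward; lengths in m; the calibration is good to about 2 mm. A picture is of the moment at which its call begins. calibration takes no time and is no camera call.
- ctrl.finish_job(): hands the job in, once; it reports no verdict.
Trained networks look in the newest picture that a camera, given by its name, has taken for a name from the list of things; names that differ only in an ending like _2 or _b are one class to them, and where a whole thing is asked for, a point or a joint stands for the part that bears it (a point fixed in the world has none). Each returns a list of dicts, best first, with "conf" (0 to 1); they miss things now and then, are a little off and sometimes report something else, mostly with a low value. They report only what shows in the picture. A call takes as long as a camera call.
- ctrl.boxes_of(camera, label): "rect" ([left, top, width, height] in pixels, round what is visible of it).
- ctrl.outline_of(camera, label): "mask" (384x512 bool, what is visible of it) and "rect" ([left, top, width, height] in pixels, round what is visible of it).
The state is a dict: "t": time; "q": joint angles; "dq": joint speeds; "effort": joint torques, N m; "tool_pos": TCP position; "tool_rot": TCP orientation; "contact_force": force on the tool from outside, world axes, zero at the start; "wrist_torque": the same for the moment, N m; "opening": finger opening in m.
Only numpy, scipy, OpenCV 4.12 (cv2) and the standard library are available. Lean on these libraries where they do the work, as an engineer would, in place of code of your own. Each camera call takes 0.05 s, during which the arm holds its last target. There are 200 camera calls.

## Working session

There is one attempt and no reset: what is moved stays moved. The work goes in short steps, Python scripts to look and compute and a shell command to move; the robot and the scene stay as the last step left them, time stands still between calls to the robot, and variables do not carry over. Pictures are saved under pics/ and viewed, about 8 in all and at most 12, crops included, and the job is handed in when it is done.

```bash
mkdir -p pics
cat > h.py <<'E'
import numpy as np, cv2
from station import ctrl
from scipy.spatial.transform import Rotation as Rn
def cal(n):
    c=ctrl.calibration(n); return c['fx'],c['fy'],c['cx'],c['cy'],np.array(c['R']),np.array(c['t'])
def unproj(n,uv,z):
    fx,fy,cx,cy,R,t=cal(n); d=R.T@np.array([(uv[0]-cx)/fx,(uv[1]-cy)/fy,1]); o=-R.T@t
    return o+d*(z-o[2])/d[2]
def proj(n,X):
    fx,fy,cx,cy,R,t=cal(n); p=R@np.array(X)+t; return np.array([fx*p[0]/p[2]+cx,fy*p[1]/p[2]+cy])
def st():
    o=ctrl.get_obs(); return o
def rel(target,yaw_dir=None):
    """shift in mm in tool axes to reach world TCP target; turn to align tool y with world angle yaw_dir (mod pi)"""
    o=ctrl.get_obs(); M=Rn.from_rotvec(o['tool_rot']).as_matrix()
    s=M.T@(np.array(target)-o['tool_pos'])*1000
    r=None
    if yaw_dir is not None:
        a=M.T@np.array([np.cos(yaw_dir),np.sin(yaw_dir),0]); r=np.arctan2(-a[0],a[1]); r=(r+np.pi/2)%np.pi-np.pi/2
    return np.round(s,1),r
E
python3 - <<'E'
from h import *
im={n:ctrl.get_image(n) for n in('top','side')}
for n in im: cv2.imwrite(f'pics/{n}0.png',im[n][:,:,::-1]); fx,fy,cx,cy,R,t=cal(n); print(n,fx,-R.T@t,R[2])
for lab in ['tin_a','cabinet','drawer_handle','refill_tray','loupe','wrist_watch','dropper_bottle','marker']:
    for d in ctrl.outline_of('top',lab):
        m=d['mask'].astype(np.uint8); c,s,a=cv2.minAreaRect(cv2.findNonZero(m))
        print(lab,round(d['conf'],2),d['rect'],np.round(c,1),np.round(s,1),round(a,1), np.round(unproj('top',c,.05 if 'tin_' in lab else .0),3))
o=st();print({k:np.round(v,3) for k,v in o.items()},ctrl.grip_point_offset)
E
```

```text
top 461.9139646200927 [0.39404587 0.03444158 1.66839041] [ 0.12935759 -0.01111107 -0.99153576]
side 436.3968734420464 [ 0.0793312  -1.09575732  0.70357456] [ 0.36195718  0.81628129 -0.4501909 ]
tin_a 0.81 [249.2, 197.1, 24.3, 29.6] [259.2 211.2] [16.7 28. ] 8.7 [ 0.524 -0.002  0.05 ]
tin_a 0.7 [252.6, 146.2, 18.8, 31.0] [260.9 163.1] [16.2 27.4] 14.0 [ 0.695 -0.01   0.05 ]
tin_a 0.58 [202.5, 158.2, 23.4, 29.2] [213.6 171.8] [18. 29.] 15.9 [0.666 0.158 0.05 ]
tin_a 0.43 [77.0, 131.3, 134.3, 137.0] [145.8 202.1] [128.2  81.7] 51.3 [0.561 0.396 0.05 ]
cabinet 0.66 [76.7, 129.3, 134.9, 140.3] [146.  202.2] [128.6  80.9] 51.1 [0.566 0.407 0.   ]
drawer_handle 0.73 [122.0, 185.2, 90.2, 81.4] [167.9 229.3] [59.1 79.2] 52.3 [0.467 0.326 0.   ]
drawer_handle 0.53 [286.3, 209.2, 72.3, 44.3] [322.1 232.3] [69.4 39.9] 2.9 [ 0.449 -0.228  0.   ]
drawer_handle 0.31 [250.3, 198.8, 18.0, 26.4] [259.1 210.9] [16.7 27.9] 8.1 [ 0.529 -0.003  0.   ]
refill_tray 0.73 [289.3, 209.2, 68.7, 45.5] [322.  232.4] [67.9 38.4] 3.0 [ 0.448 -0.228  0.   ]
wrist_watch 0.5 [306.4, 146.6, 11.2, 18.8] [308.9 154. ] [20.1  8.7] 49.4 [ 0.737 -0.189  0.   ]
dropper_bottle 0.59 [334.3, 146.2, 9.6, 8.0] [338. 149.] [5.7 7.1] 45.0 [ 0.754 -0.297  0.   ]
dropper_bottle 0.45 [124.9, 183.2, 88.0, 84.5] [167.8 229.6] [59.3 79.2] 51.3 [0.466 0.327 0.   ]
marker 0.64 [370.4, 183.4, 3.7, 38.7] [372.3 203. ] [ 4.3 36.1] 4.1 [ 0.553 -0.415  0.   ]
{'t': np.float64(0.5), 'q': array([ 1.101,  0.053,  1.613, -0.   ,  1.476, -0.119]), 'dq': array([ 0.   , -0.003, -0.002, -0.001, -0.001,  0.   ]), 'effort': array([-1.0000e-03, -3.9322e+01, -3.7002e+01, -0.0000e+00,  1.0000e-03,
        0.0000e+00]), 'tool_pos': array([0.215, 0.587, 0.231]), 'tool_rot': array([ 0.548,  3.093, -0.   ]), 'contact_force': array([ 0.004, -0.025,  0.424]), 'wrist_torque': array([-0.029, -0.031,  0.015]), 'opening': np.float64(0.085)} 0.0187
```

Run:
```python
import cv2
t=cv2.imread('pics/top0.png')[115:280,70:390]; cv2.imwrite('pics/top0c.png',cv2.resize(t,None,fx=2.5,fy=2.5,interpolation=2))
s=cv2.imread('pics/side0.png'); cv2.imwrite('pics/side0c.png',cv2.resize(s,None,fx=1.5,fy=1.5,interpolation=2))
```

```text
(no output)
```

View pics/top0c.png

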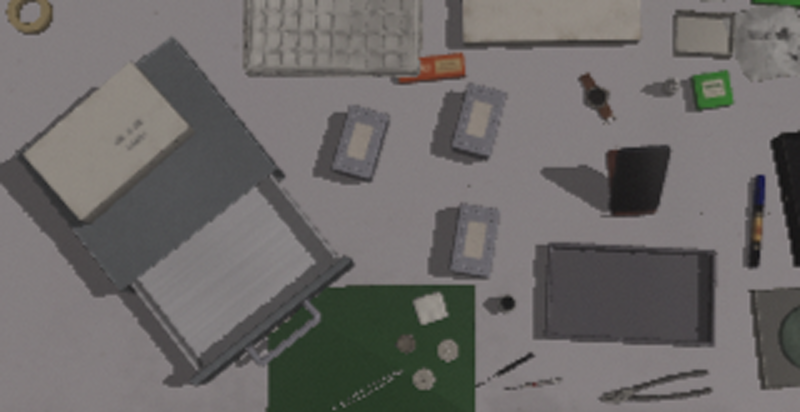

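View pics/side0c.png

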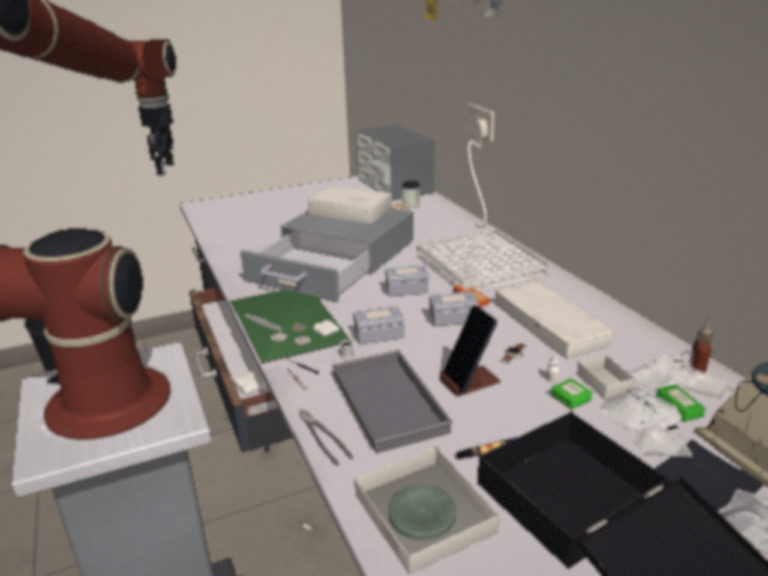

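```bash
cat >> h.py <<'E'
from scipy.optimize import minimize
def fitbox(n,mask,dims,x0,z0=0.):
    dx,dy,dz=dims; S=8
    tgt=cv2.GaussianBlur(cv2.resize(mask.astype(np.float32),None,fx=1,fy=1),(0,0),1.)
    def f(p):
        c,s=np.cos(p[2]),np.sin(p[2]); P=[]
        for a in(-.5,.5):
            for b in(-.5,.5):
                for h in(0,1):
                    X,Y=a*dx,b*dy; P.append(proj(n,[p[0]+c*X-s*Y,p[1]+s*X+c*Y,z0+h*dz]))
        H=cv2.convexHull((np.array(P,dtype=np.float32)))
        m=np.zeros(mask.shape,np.uint8); cv2.fillConvexPoly(m,np.round(H*16).astype(np.int32),255,cv2.LINE_AA,4)
        return float(((cv2.GaussianBlur(m.astype(np.float32)/255,(0,0),1.)-tgt)**2).sum())
    r=minimize(f,x0,method='Nelder-Mead',options=dict(initial_simplex=np.array(x0)+np.vstack([[0,0,0],np.diag([.015,.015,.15])]),xatol=1e-4,fatol=1e-3))
    return r.x,r.fun
E
python3 - <<'E'
from h import *
ctrl.get_image('top')
for d in ctrl.outline_of('top','tin_a'):
    if d['rect'][2]>50: continue
    m=d['mask']; c=cv2.minAreaRect(cv2.findNonZero(m.astype(np.uint8)))[0]
    w=unproj('top',c,.04)
    print('tin',np.round(w,3),[(np.round(r,4),round(e,1)) for r,e in [fitbox('top',m,(.096,.056,.05),[w[0],w[1],a]) for a in(-.2,.1)]])
d=ctrl.outline_of('top','refill_tray')[0]; print('tray',fitbox('top',d['mask'],(.132,.236,.026),[.448,-.228,0]))
P=lambda u,v,z:np.round(unproj('top',(70+u/2.5,115+v/2.5),z)[:2],4)
print('cab FR,FL,BR top',P(285,175,.09),P(120,290,.09),P(172,38,.09))
print('drawer front top corners',P(353,262,.082),P(193,382,.082), 'handle ends',P(317,318,.058),P(258,358,.058))
print('loupe',P(507,303,.03),'phone',P(668,148,.1),P(608,215,0),P(655,215,0))
E
```

```text
tin [0.665 0.158 0.04 ] [(array([ 0.667 ,  0.1588, -0.2804]), np.float64(21.5)), (array([ 0.667 ,  0.1589, -0.2857]), np.float64(21.4))]
tin [ 0.524 -0.001  0.04 ] [(array([ 0.5239, -0.0013, -0.1659]), np.float64(25.8)), (array([ 0.5244, -0.0014, -0.1568]), np.float64(25.0))]Traceback (most recent call last):
  File "<stdin>", line 7, in <module>
  File "h.py", line 34, in fitbox
    r=minimize(f,x0,method='Nelder-Mead',options=dict(initial_simplex=np.array(x0)+np.vstack([[0,0,0],np.diag([.015,.015,.15])]),xatol=1e-4,fatol=1e-3))
    res = _minimize_neldermead(fun, x0, args, callback, bounds=bounds,
                               **options)
    fxr = func(xr)
    fx = function(np.copy(x), *(wrapper_args + args))
  File "h.py", line 30, in f
    X,Y=a*dx,b*dy; P.append(proj(n,[p[0]+c*X-s*Y,p[1]+s*X+c*Y,z0+h*dz]))
                            ~~~~^^^^^^^^^^^^^^^^^^^^^^^^^^^^^^^^^^^^^^^
  File "h.py", line 10, in proj
    fx,fy,cx,cy,R,t=cal(n); p=R@np.array(X)+t; return np.array([fx*p[0]/p[2]+cx,fy*p[1]/p[2]+cy])
                    ~~~^^^
  File "h.py", line 5, in cal
    c=ctrl.calibration(n); return c['fx'],c['fy'],c['cx'],c['cy'],np.array(c['R']),np.array(c['t'])
ValueError: time passes only in moves, steps and waits
```

```bash
sed -i 's/^def cal(n):/import functools\n@functools.cache\ndef cal(n):/' h.py
python3 - <<'E'
from h import *
ctrl.get_image('top')
for d in ctrl.outline_of('top','tin_a'):
    if d['rect'][2]>50: continue
    m=d['mask']; c=cv2.minAreaRect(cv2.findNonZero(m.astype(np.uint8)))[0]
    w=unproj('top',c,.04)
    print('tin',[(np.round(r,4),round(e,1)) for r,e in [fitbox('top',m,(.096,.056,.05),[w[0],w[1],a]) for a in(-.2,)]])
d=ctrl.outline_of('top','refill_tray')[0]; print('tray',fitbox('top',d['mask'],(.132,.236,.026),[.448,-.228,0]))
P=lambda u,v,z:np.round(unproj('top',(70+u/2.5,115+v/2.5),z)[:2],4)
print('cab FR,FL,BR top',P(285,175,.09),P(120,290,.09),P(172,38,.09))
print('drawer front top corners',P(353,262,.082),P(193,382,.082), 'handle ends',P(317,318,.058),P(258,358,.058))
print('loupe',P(507,303,.03),'phone',P(668,148,.1),P(608,215,0),P(655,215,0))
E
```

```text
tin [(array([ 0.6699,  0.1584, -0.2353]), np.float64(51.3))]
tin [(array([ 0.5262, -0.0017, -0.1904]), np.float64(11.3))]
tin [(array([ 0.698 , -0.0102, -0.2744]), np.float64(8.1))]
tray (array([ 0.44817237, -0.22405403, -0.0607961 ]), np.float64(8.894136428833008))
cab FR,FL,BR top [0.6144 0.2568] [0.4594 0.4796] [0.8097 0.4157]
drawer front top corners [0.4939 0.164 ] [0.3345 0.3804] handle ends [0.4186 0.2159] [0.3649 0.2969]
loupe [ 0.4365 -0.0489] phone [ 0.6442 -0.2712] [ 0.5626 -0.1997] [ 0.5617 -0.2682]
```

Run:
```python
from h import *
print(rel([.526,-.0015,.12],-.18+np.pi/2), st()['t'])
```

```text
(array([-494.5, -445.6,  111.3]), np.float64(-0.1708406248486687)) 0.75
```

```bash
python3 -m creep '[[0,-494,-446,40,-0.17],[0,-494,-446,40,-0.17],[0,-494,-446,40,-0.17],[0,-494,-446,40,-0.17],[0,-494,-446,40,-0.17],[0,-494,-446,40,-0.17],[0,-494,-446,40,-0.17],[0,-494,-446,40,-0.17],[0,-494,-446,40,-0.17],[0,-494,-446,40,-0.17],[0,-494,-446,40,-0.17],[0,-494,-446,40,-0.17]]' 60
python3 - <<'E'
from h import *
print(rel([.526,-.0015,.1],-.18+np.pi/2), st()['t'])
E
```

```text
t: 1.75
tool_pos: [0.4483, 0.1436, 0.2017]
tool_rot: [0.284, 3.127, 0.001]
contact_force: [1.0, -0.3, 0.4]
opening: 0.0858
(array([-102.4, -128.8,  101.7]), np.float64(-0.0008256532992574339)) 1.75
```

```bash
python3 -m creep '[[0,-50,-64,30,0],[0,-102,-129,60,0],[0,-102,-129,100,0],[0,-102,-129,100,0],[0,-102,-129,100,0],[0,-102,-129,100,0],[0,-102,-129,100,0]]'
python3 - <<'E'
from h import *
im=ctrl.get_image('side')
print(rel([.526,-.0015,.01],-.18+np.pi/2), st()['t'], proj('side',[.526,-.0015,.05]), proj('top',[.526,-.0015,.05]))
u,v=proj('side',[.526,-.0015,.05]).astype(int); cv2.imwrite('pics/s1.png',cv2.resize(im[v-90:v+60,u-100:u+100,::-1],None,fx=4,fy=4,interpolation=2))
E
```

```text
t: 2.33
tool_pos: [0.5241, -0.0004, 0.0999]
tool_rot: [-0.287, -3.125, -0.001]
contact_force: [0.4, -0.4, 0.0]
opening: 0.0855
(array([-1.6, -1.6, 91.4]), np.float64(-0.0015477608018663602)) 2.3833 [250.33670436 209.25136898] [259.10812532 210.61378581]
```

View pics/s1.png

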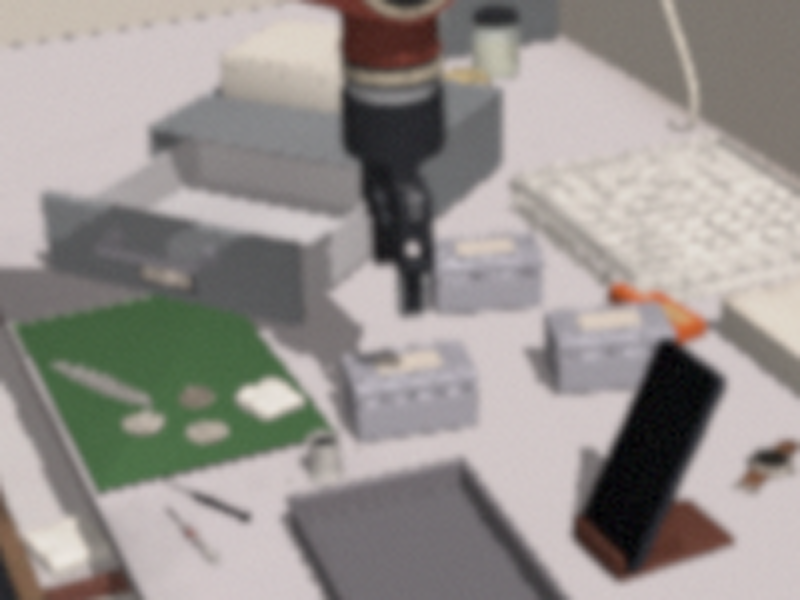

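Gripper stands above the tin (tin at crop (410,390), fingertips at (400,290)), well aligned. Descend and grip.

```bash
python3 -m creep '[[0,-2,-2,35,0],[0,-2,-2,65,0],[0,-2,-2,86,0],[0,-2,-2,90,0],[0,-2,-2,90,0],[255,-2,-2,90,0],[255,-2,-2,90,0],[255,-2,-2,90,0],[255,-2,-2,90,0],[255,-2,-2,90,0],[255,-2,-2,90,0],[255,-2,-2,90,0]]' 60
```

```text
t: 3.38
tool_pos: [0.5288, -0.0024, 0.0143]
tool_rot: [0.282, 3.124, -0.001]
contact_force: [-0.5, 0.0, 6.9]
opening: 0.0553
```

```bash
python3 -m creep '[[255,0,0,0,0],[255,0,0,-20,0],[255,0,0,-55,0],[255,0,0,-90,0],[255,0,0,-110,0],[255,0,0,-110,0],[255,0,0,-110,0],[255,0,0,-110,0],[255,0,0,-110,0]]'
python3 - <<'E'
from h import *
o=st(); print(o['contact_force'],o['opening'],o['t'])
c,s=np.cos(-.06),np.sin(-.06)
for y in(.054,-.054): print(rel([.448-s*y,-.224+c*y,.12],-.06))
c,s=np.cos(.62),np.sin(.62)
for y in(.057,-.057): print(rel([.470-s*y,.316+c*y,.15],.62+np.pi/2))
E
```

```text
t: 4.13
tool_pos: [0.5244, -0.0017, 0.1182]
tool_rot: [-0.283, -3.124, -0.001]
contact_force: [0.2, 1.1, -4.6]
opening: 0.0553
[ 0.22010981  1.13470076 -4.59658814] 0.05527035041038235 4.1333
(array([  41.7, -178.8,   -1.5]), np.float64(1.4499690504838996))
(array([  28.7, -286. ,   -1.6]), np.float64(1.4499690504838996))
(array([151.7, 342.4, -31. ]), np.float64(-0.8008190146284657))
(array([ 69.9, 263.1, -31.4]), np.float64(-0.8008190146284657))
```

Weight 4.6 N: full → drawer. Check my drawer model by overlaying it on the first pictures.

```bash
cat > ov.py <<'E'
from h import *
yaw,dsx,dsy,zf=.62,.470,.316,.014
c,s=np.cos(yaw),np.sin(yaw)
W=lambda x,y,z:[dsx+c*x-s*y,dsy+s*x+c*y,zf+z]
out=[]
for n,(x0,y0,w,h),k in(('top',(110,165,115,115),3.4),('side',(150,130,150,75),3.9)):
    im=cv2.resize(cv2.imread(f'pics/{n}0.png')[y0:y0+h,x0:x0+w],None,fx=k,fy=k,interpolation=2)
    def pl(P,col):
        p=[((proj(n,q)-[x0,y0]+.5)*k).astype(int) for q in P]; cv2.polylines(im,[np.array(p)],True,col,1,cv2.LINE_AA)
    pl([W(-.062,-.119,0),W(-.062,.119,0),W(.088,.119,0),W(.088,-.119,0)],(0,0,255))
    pl([W(-.062,-.119,.068),W(-.062,.119,.068)],(0,255,255))
    pl([W(-.062,-.119,.046),W(.088,-.119,.046)],(255,0,255)); pl([W(-.062,.119,.046),W(.088,.119,.046)],(255,0,255))
    pl([W(-.104,-.046,.044),W(-.104,.046,.044)],(0,255,0))
    out.append(im)
H=max(o.shape[0] for o in out); print([o.shape for o in out])
cv2.imwrite('pics/ov_t.png',out[0]);cv2.imwrite('pics/ov_s.png',out[1])
a=out[0];b=cv2.resize(out[1],None,fx=.68,fy=.68); z=np.zeros((a.shape[0],a.shape[1]+b.shape[1],3),np.uint8); z[:,:a.shape[1]]=a; z[:b.shape[0],a.shape[1]:]=b; cv2.imwrite('pics/ov.png',z); print(z.shape)
E
python3 ov.py
```

```text
[(391, 391, 3), (292, 585, 3)]
(391, 789, 3)
```

View pics/ov.png

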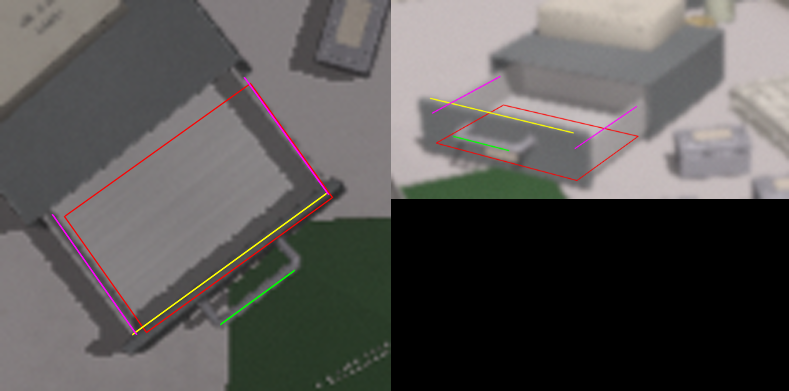

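The overlay agrees with the drawer walls and front to a few mm in both views. Carry the tin to the left half of the drawer.

```bash
python3 -m creep '[[255,25,40,-31,-0.1],[255,50,80,-45,-0.2],[255,75,120,-45,-0.32],[255,100,160,-45,-0.44],[255,120,200,-45,-0.55],[255,135,240,-45,-0.65],[255,145,280,-45,-0.75],[255,152,320,-45,-0.8],[255,152,342,-45,-0.8],[255,152,342,-40,-0.8],[255,152,342,-30,-0.8],[255,152,342,-30,-0.8]]'
python3 - <<'E'
from h import *
c,s=np.cos(.62),np.sin(.62)
o=st(); print(o['contact_force'],o['opening'])
x,y=.002,.057; print(rel([.470+c*x-s*y,.316+s*x+c*y,.03],.62+np.pi/2))
im=ctrl.get_image('top')[150:280,100:270,::-1]; im2=ctrl.get_image('side')[90:220,130:300,::-1]
cv2.imwrite('pics/d1.png',cv2.resize(np.hstack([im,im2]),None,fx=2.35,fy=2.35,interpolation=2))
E
```

```text
t: 5.13
tool_pos: [0.4359, 0.3609, 0.1463]
tool_rot: [0.957, -2.984, 0.004]
contact_force: [0.3, -0.2, -4.7]
opening: 0.055
[ 0.27636196 -0.20625116 -4.69675602] 0.0549857743880487
(array([ -4.7,   0.7, 116.3]), np.float64(0.0010133612999208008))
```

View pics/d1.png

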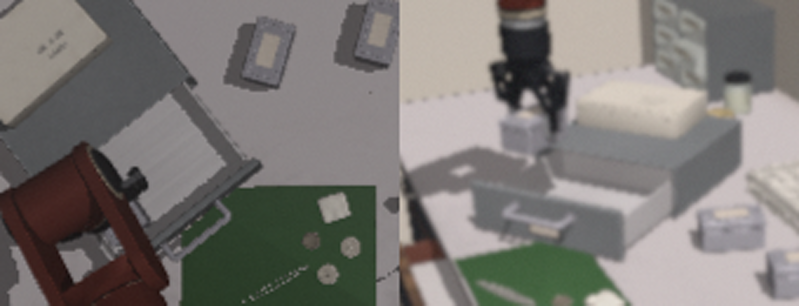

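The tin hangs over the drawer's left half, aligned with it. Lower it.

```bash
python3 -m creep '[[255,-4,0,30,0],[255,-4,0,60,0],[255,-4,0,85,0],[255,-4,0,98,0],[255,-4,0,105,0],[255,-4,0,108,0],[255,-4,0,108,0],[255,-4,0,108,0]]'
```

```text
t: 5.9
tool_pos: [0.443, 0.3646, 0.0451]
tool_rot: [-0.956, 2.99, 0.001]
contact_force: [0.6, 0.5, -3.3]
opening: 0.055
```

```bash
python3 -m creep '[[255,0,0,3,0],[255,0,0,6,0],[255,0,0,8,0],[255,0,0,8,0],[255,0,0,8,0]]'
```

```text
t: 6.32
tool_pos: [0.4415, 0.364, 0.0352]
tool_rot: [0.957, -2.992, 0.0]
contact_force: [-0.4, 0.3, -3.4]
opening: 0.0551
```

```bash
python3 -m creep '[[255,0,0,2,0],[255,0,0,4,0],[255,0,0,4,0],[255,0,0,4,0],[255,0,0,4,0]]'
```

```text
t: 6.73
tool_pos: [0.4417, 0.364, 0.0313]
tool_rot: [0.957, -2.992, 0.0]
contact_force: [0.5, 0.4, -5.0]
opening: 0.0553
```

```bash
python3 -m creep '[[255,0,0,3,0],[255,0,0,6,0],[255,0,0,6,0],[255,0,0,6,0],[255,0,0,6,0]]'
```

```text
t: 7.15
tool_pos: [0.4454, 0.3669, 0.0303]
tool_rot: [-0.955, 2.984, 0.005]
contact_force: [-0.6, 3.2, 9.7]
opening: 0.055
```

```bash
python3 -m creep '[[255,0,0,-3,0],[255,0,0,-3,0],[60,0,0,-3,0],[60,0,0,-3,0],[60,0,0,-3,0],[60,0,0,-3,0],[60,0,0,-4,0]]'
python3 - <<'E'
from h import *
o=st(); print(o['opening'],o['contact_force'])
E
```

```text
t: 7.73
tool_pos: [0.4413, 0.3637, 0.0287]
tool_rot: [0.957, -2.991, 0.001]
contact_force: [-0.9, -0.2, 0.1]
opening: 0.0656
0.0656016546494326 [-0.86372949 -0.24709159  0.0729404 ]
```

Run:
```python
from h import *
print(rel([.669,.1585,.11],-.26+np.pi/2),rel([.696,-.010,.11],-.26+np.pi/2))
```

```text
(array([ -66.3, -299.3,  -81.4]), np.float64(0.879103368000532)) (array([   9.5, -452.2,  -81.4]), np.float64(0.879103368000532))
```

```bash
python3 -m creep '[[60,0,0,-40,0],[60,0,0,-80,0],[60,0,0,-115,0],[0,-10,-40,-120,0.1],[0,-18,-80,-120,0.2],[0,-26,-120,-120,0.32],[0,-36,-160,-120,0.44],[0,-44,-200,-120,0.56],[0,-53,-240,-120,0.68],[0,-60,-275,-110,0.8],[0,-66,-299,-95,0.88],[0,-66,-299,-80,0.88]]'
python3 - <<'E'
from h import *
print(rel([.669,.1585,.01],-.26+np.pi/2))
im=ctrl.get_image('top')[150:280,100:270,::-1]; im2=ctrl.get_image('side')[90:220,160:330,::-1]
cv2.imwrite('pics/d2.png',cv2.resize(np.hstack([im,im2]),None,fx=2.35,fy=2.35,interpolation=2))
E
```

```text
t: 8.73
tool_pos: [0.6727, 0.1549, 0.1095]
tool_rot: [0.419, 3.11, -0.001]
contact_force: [-1.1, 0.1, -0.5]
opening: 0.0855
(array([ 4.9,  2.5, 99.5]), np.float64(-0.0077080859123124235))
```

View pics/d2.png

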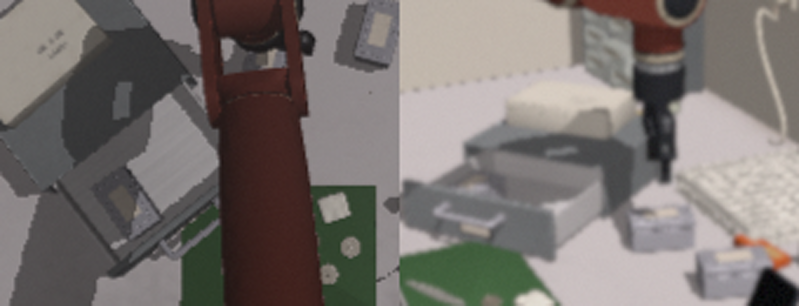

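The first tin lies flat in the drawer's left half (top crop (125,195)); the gripper stands over tin two. Descend and grip.

```bash
python3 -m creep '[[0,4,2,35,0],[0,4,2,68,0],[0,4,2,90,0],[0,4,2,97,0],[0,4,2,97,0],[255,4,2,97,0],[255,4,2,97,0],[255,4,2,97,0],[255,4,2,97,0],[255,4,2,97,0],[255,4,2,97,0],[255,4,2,97,0]]' 60
```

```text
t: 9.83
tool_pos: [0.6679, 0.1623, 0.0157]
tool_rot: [0.408, 3.11, 0.002]
contact_force: [0.1, 0.2, 7.6]
opening: 0.0552
```

```bash
python3 -m creep '[[255,0,0,0,0],[255,0,0,-20,0],[255,0,0,-55,0],[255,0,0,-90,0],[255,0,0,-115,0],[255,0,0,-125,0],[255,0,0,-125,0],[255,0,0,-125,0],[255,0,0,-125,0],[255,0,0,-125,0],[255,0,0,-125,0]]'
python3 - <<'E'
from h import *
o=st(); print(o['contact_force'],o['opening'],o['t'])
c,s=np.cos(-.06),np.sin(-.06)
for y in(.054,-.054): print(rel([.448-s*y,-.224+c*y,.12],-.06))
c,s=np.cos(.62),np.sin(.62)
for y in(-.057,): print(rel([.470+c*.002-s*y,.316+s*.002+c*y,.15],.62+np.pi/2))
E
```

```text
t: 10.75
tool_pos: [0.6643, 0.1616, 0.1345]
tool_rot: [-0.408, -3.111, 0.002]
contact_force: [0.2, 0.6, -0.5]
opening: 0.055
[ 0.15525189  0.57920977 -0.53452726] 0.05498295194097795 10.75
(array([ 120.2, -375.4,   15.6]), np.float64(1.3699611367932842))
(array([  98.7, -481.2,   15.7]), np.float64(1.3699611367932842))
(array([182.3,  64.3, -14.9]), np.float64(-0.8808329821037195))
```

Second tin reads only about 0.5–1 N: empty → tray (near half).

```bash
python3 -m creep '[[255,12,-38,0,0.12],[255,24,-76,0,0.24],[255,36,-114,0,0.36],[255,48,-152,0,0.48],[255,60,-190,0,0.6],[255,72,-228,0,0.72],[255,84,-266,0,0.84],[255,96,-304,0,0.96],[255,108,-340,0,1.08],[255,120,-375,5,1.2],[255,120,-375,10,1.32],[255,120,-375,16,1.37]]'
python3 - <<'E'
from h import *
c,s=np.cos(-.06),np.sin(-.06);y=.054; print(rel([.448-s*y,-.224+c*y,.02],-.06),st()['contact_force'])
im=ctrl.get_image('top')[170:270,230:400,::-1]; im2=ctrl.get_image('side')[150:330,190:360,::-1]
print(st()['contact_force'])
cv2.imwrite('pics/e1.png',np.hstack([cv2.resize(im,(400,235)),cv2.resize(im2,(222,235))]))
E
```

```text
t: 11.75
tool_pos: [0.4516, -0.1712, 0.1205]
tool_rot: [-2.297, -2.143, 0.0]
contact_force: [-0.0, 0.5, -0.9]
opening: 0.0551
(array([  1.1,  -0.4, 100.5]), np.float64(-0.009173852880397293)) [-0.03555953  0.52631821 -0.86937565]
[-0.13733423  0.08281615 -1.62931189]
```

View pics/e1.png

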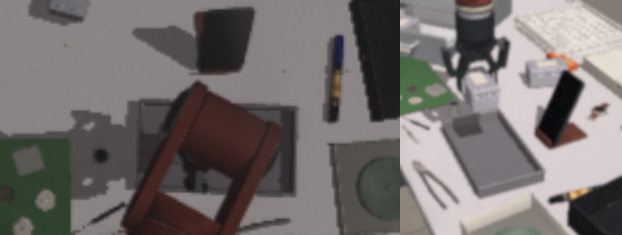

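Tin held over the tray's left half, aligned. Lower.

```bash
python3 -m creep '[[255,1,0,30,0],[255,1,0,60,0],[255,1,0,78,0],[255,1,0,88,0],[255,1,0,94,0],[255,1,0,98,0],[255,1,0,99,0],[255,1,0,99,0],[255,1,0,99,0]]'
```

```text
t: 12.6
tool_pos: [0.4541, -0.1691, 0.0236]
tool_rot: [2.285, 2.153, 0.001]
contact_force: [0.9, 0.6, -1.3]
opening: 0.0552
```

```bash
python3 -m creep '[[255,0,0,2,0],[255,0,0,4,0],[255,0,0,4,0],[255,0,0,4,0]]'
```

```text
t: 12.93
tool_pos: [0.454, -0.169, 0.0197]
tool_rot: [2.286, 2.153, 0.001]
contact_force: [-0.6, 1.4, 5.8]
opening: 0.0551
```

Contact at the expected height; release and go to the third tin.

```bash
python3 -m creep '[[255,0,0,-1,0],[60,0,0,-1,0],[60,0,0,-1,0],[60,0,0,-1,0],[60,0,0,-1,0],[60,0,0,-20,0],[60,0,0,-60,0],[60,0,0,-100,0],[60,0,0,-110,0]]'
python3 - <<'E'
from h import *
o=st(); print(o['opening'],rel([.696,-.010,.11],-.26+np.pi/2),rel([.696,-.010,.11],-.26+np.pi/2-1.3))
E
```

```text
t: 13.68
tool_pos: [0.4564, -0.1703, 0.1352]
tool_rot: [2.28, 2.147, 0.005]
contact_force: [1.4, -0.6, 0.6]
opening: 0.0654
0.0654497712987446 (array([174.5, 229.3,  26.6]), np.float64(-1.3707263861073686)) (array([174.5, 229.3,  26.6]), np.float64(-0.07076477285159322))
```

```bash
python3 -m creep '[[0,0,38,0,-0.12],[0,15,72,0,-0.24],[0,35,105,0,-0.36],[0,60,135,0,-0.48],[0,85,160,0,-0.6],[0,110,180,0,-0.72],[0,135,200,0,-0.84],[0,155,215,0,-0.96],[0,174,229,0,-1.08],[0,174,229,10,-1.2],[0,174,229,20,-1.32],[0,174,229,26,-1.37]]'
python3 - <<'E'
from h import *
ctrl.get_image('side')
for d in ctrl.outline_of('side','tin_a'): print(d['rect'],d['conf'],proj('side',[.696,-.01,.025]))
print(rel([.697,-.010,.0115],-.26+np.pi/2))
E
```

```text
t: 14.68
tool_pos: [0.6917, -0.0079, 0.1004]
tool_rot: [-0.399, -3.114, 0.0]
contact_force: [-0.6, -0.5, -0.6]
opening: 0.085
[286.1, 197.8, 29.4, 19.2] 0.9 [299.79477421 205.77905982]
[238.0, 230.6, 32.0, 37.9] 0.87 [299.79477421 205.77905982]
[185.4, 159.7, 19.5, 12.0] 0.55 [299.79477421 205.77905982]
(array([-6.8, -0. , 88.2]), np.float64(-0.000775799286079959))
```

```bash
python3 -m creep '[[0,-5,0,35,0],[0,-5,0,65,0],[0,-5,0,82,0],[0,-5,0,88,0],[0,-5,0,88,0],[255,-5,0,88,0],[255,-5,0,88,0],[255,-5,0,88,0],[255,-5,0,88,0],[255,-5,0,88,0],[255,-5,0,88,0],[255,-5,0,88,0]]' 60
```

```text
t: 15.78
tool_pos: [0.699, -0.0104, 0.0174]
tool_rot: [0.408, 3.11, -0.001]
contact_force: [-0.2, -0.4, 6.0]
opening: 0.0553
```

```bash
python3 -m creep '[[255,0,0,0,0],[255,0,0,-20,0],[255,0,0,-55,0],[255,0,0,-90,0],[255,0,0,-115,0],[255,0,0,-135,0],[255,0,0,-135,0],[255,0,0,-135,0],[255,0,0,-135,0],[255,0,0,-135,0],[255,0,0,-135,0]]'
python3 - <<'E'
from h import *
ctrl.get_image('side')
o=st(); print(o['contact_force'],o['opening'],o['t'])
c,s=np.cos(-.06),np.sin(-.06)
for y in(-.054,): print(rel([.450-s*y,-.224+c*y,.12],-.06))
c,s=np.cos(.62),np.sin(.62)
for y in(-.057,): print(rel([.470+c*.002-s*y,.316+s*.002+c*y,.15],.62+np.pi/2))
E
```

```text
t: 16.7
tool_pos: [0.6953, -0.0097, 0.146]
tool_rot: [-0.408, -3.11, -0.0]
contact_force: [1.0, 0.1, -4.7]
opening: 0.0552
[ 0.56246688  0.74461515 -4.25639024] 0.05520996387491475 16.75
(array([ 171.2, -323.3,   27.4]), np.float64(1.3699561846181538))
(array([256.8, 221.8,  -2.5]), np.float64(-0.8808353359085527))
```

Full (≈4.5 N) → drawer's right half.

```bash
python3 -m creep '[[255,28,24,-2,-0.1],[255,56,48,-2,-0.2],[255,84,72,-2,-0.31],[255,112,96,-2,-0.42],[255,140,120,-2,-0.53],[255,168,145,-2,-0.64],[255,196,170,-2,-0.75],[255,224,194,-2,-0.85],[255,244,211,-2,-0.88],[255,257,222,-2,-0.88],[255,257,222,-2,-0.88],[255,257,222,-2,-0.88]]'
python3 - <<'E'
from h import *
c,s=np.cos(.62),np.sin(.62)
x,y=.002,-.057; print(rel([.470+c*x-s*y,.316+s*x+c*y,.035],.62+np.pi/2))
im=ctrl.get_image('top')[150:280,100:270,::-1]; im2=ctrl.get_image('side')[90:220,160:330,::-1]
cv2.imwrite('pics/d3.png',cv2.resize(np.hstack([im,im2]),None,fx=2.35,fy=2.35,interpolation=2))
E
```

```text
t: 17.75
tool_pos: [0.5051, 0.2713, 0.1506]
tool_rot: [0.96, -2.99, 0.001]
contact_force: [0.3, -0.3, -4.2]
opening: 0.0548
(array([  0.4,  -0.2, 115.6]), np.float64(0.0010412128049184233))
```

View pics/d3.png

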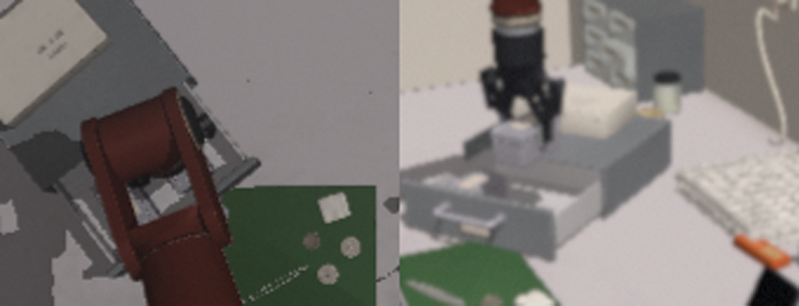

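Tin held over the right half, clear of the first tin and of the right wall. Lower.

```bash
python3 -m creep '[[255,0,-1,30,0],[255,0,-1,60,0],[255,0,-1,85,0],[255,0,-1,100,0],[255,0,-1,108,0],[255,0,-1,113,0],[255,0,-1,115,0],[255,0,-1,115,0],[255,0,-1,115,0]]'
```

```text
t: 18.6
tool_pos: [0.5077, 0.2703, 0.0378]
tool_rot: [-0.956, 2.99, 0.0]
contact_force: [-0.7, -0.2, -3.8]
opening: 0.0553
```

```bash
python3 -m creep '[[255,0,0,2,0],[255,0,0,4,0],[255,0,0,6,0],[255,0,0,7,0],[255,0,0,7,0],[255,0,0,7,0]]'
```

```text
t: 19.1
tool_pos: [0.5091, 0.2717, 0.0334]
tool_rot: [-0.955, 2.987, 0.002]
contact_force: [-1.1, 0.4, 9.5]
opening: 0.0553
```

```bash
python3 -m creep '[[255,0,0,-3,0],[60,0,0,-3,0],[60,0,0,-3,0],[60,0,0,-3,0],[60,0,0,-3,0],[60,0,0,-20,0],[60,0,0,-60,0],[60,0,0,-100,0],[60,0,0,-130,0],[60,0,0,-130,0],[60,0,0,-130,0]]'
python3 - <<'E'
from h import *
o=st(); print(o['opening'],o['q'])
c,s=np.cos(.62),np.sin(.62)
x=-.17; print(rel([.470+c*x,.316+s*x,.15],.62+np.pi/2))
E
```

```text
t: 20.02
tool_pos: [0.5081, 0.2706, 0.1624]
tool_rot: [-0.955, 2.987, 0.0]
contact_force: [-0.3, -1.0, -0.7]
opening: 0.0652
0.06515601750523013 [ 3.60210460e-01 -1.54847033e-02  1.79929733e+00 -4.72825051e-05
  1.35201367e+00 -1.82977519e+00]
(array([174.8,  58.9,  11.3]), np.float64(-0.0007963043770731204))
```

```bash
python3 -m creep '[[255,40,14,0,0],[255,80,28,0,0],[255,120,42,0,0],[255,160,58,0,0],[255,160,59,0,0],[255,160,59,35,0],[255,160,59,70,0],[255,160,59,105,0],[255,160,59,125,0],[255,160,59,125,0],[255,160,59,125,0]]'
python3 - <<'E'
from h import *
o=st()
c,s=np.cos(.62),np.sin(.62)
x=-.104; print(rel([.470+c*x,.316+s*x,.038],.62+np.pi/2))
im=ctrl.get_image('top')[150:280,100:270,::-1]; im2=ctrl.get_image('side')[90:220,130:300,::-1]
cv2.imwrite('pics/d4.png',cv2.resize(np.hstack([im,im2]),None,fx=2.35,fy=2.35,interpolation=2))
E
```

```text
t: 20.93
tool_pos: [0.34, 0.2244, 0.0322]
tool_rot: [0.955, -2.987, 0.001]
contact_force: [0.5, 0.0, 0.9]
opening: 0.0002
(array([-55. ,  -0.9,  -6.1]), np.float64(-0.0008691971954519762))
```

View pics/d4.png

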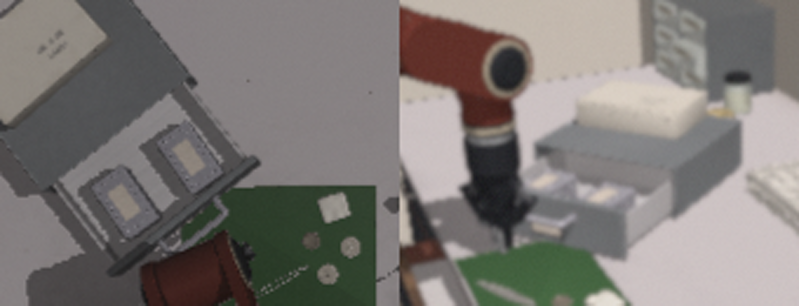

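Both tins lie flat side by side in the drawer; closed fingers stand in front of the handle. Push gently.

```bash
python3 -m creep '[[255,-10,0,-4,0],[255,-20,0,-4,0],[255,-30,0,-4,0],[255,-40,0,-4,0],[255,-51,0,-4,0],[255,-62,0,-4,0],[255,-73,0,-4,0],[255,-84,0,-4,0],[255,-95,0,-4,0],[255,-106,0,-4,0],[255,-117,0,-4,0],[255,-128,0,-4,0]]'
```

```text
t: 22.03
tool_pos: [0.4472, 0.3005, 0.0403]
tool_rot: [-0.957, 2.991, 0.001]
contact_force: [-2.9, 0.3, 0.4]
opening: 0.0
```

```bash
python3 -m creep '[[255,-9,0,0,0],[255,-18,0,0,0],[255,-27,0,0,0],[255,-36,0,0,0],[255,-42,0,0,0],[255,-46,0,0,0],[255,-48,0,0,0],[255,-48,0,0,0]]'
```

```text
t: 22.7
tool_pos: [0.4858, 0.3276, 0.0383]
tool_rot: [-0.957, 2.992, -0.0]
contact_force: [0.9, -0.3, 0.2]
opening: 0.0
```

```bash
python3 -m creep '[[255,-3,0,0,0],[255,-6,0,0,0],[255,-9,0,0,0],[255,-9,0,0,0],[255,-9,0,0,0]]'
```

```text
t: 23.12
tool_pos: [0.493, 0.3328, 0.0385]
tool_rot: [-0.957, 2.991, 0.0]
contact_force: [0.8, 0.4, -0.6]
opening: 0.0003
```

```bash
python3 -m creep '[[255,-3,0,0,0],[255,-6,0,0,0],[255,-6,0,0,0],[255,-6,0,0,0]]'
```

```text
t: 23.45
tool_pos: [0.498, 0.3363, 0.0385]
tool_rot: [-0.957, 2.991, 0.0]
contact_force: [-0.1, 0.5, -0.1]
opening: -0.0001
```

```bash
python3 -m creep '[[255,-3,0,0,0],[255,-6,0,0,0],[255,-9,0,0,0]]'
python3 - <<'E'
from h import *
im2=ctrl.get_image('side')[90:220,130:300,::-1];im=ctrl.get_image('top')[150:280,100:270,::-1]
cv2.imwrite('pics/d5.png',cv2.resize(np.hstack([im,im2]),None,fx=2.35,fy=2.35,interpolation=2))
print(st()['tool_pos'],st()['contact_force'])
E
```

```text
t: 23.7
tool_pos: [0.4992, 0.3374, 0.0379]
tool_rot: [0.953, -2.973, 0.01]
contact_force: [-28.6, -22.2, 26.7]
opening: -0.0002
[0.49908513 0.33729664 0.03793921] [-23.3551978  -17.3081739   22.17221821]
```

View pics/d5.png

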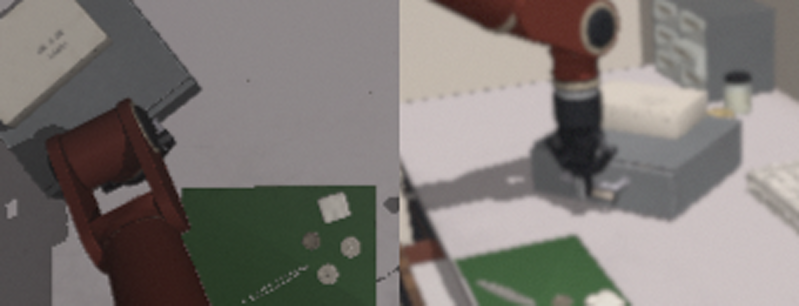

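A hard stop was met (about 30 N) and the drawer front is flush with the cabinet. Back off and check.

```bash
python3 -m creep '[[255,10,0,0,0],[255,30,0,0,0],[255,60,0,0,0],[255,60,0,-40,0],[255,60,0,-80,0],[255,90,0,-120,0],[255,90,0,-120,0],[255,90,0,-120,0],[255,90,0,-120,0]]'
python3 - <<'E'
from h import *
im2=ctrl.get_image('side')[90:290,150:350,::-1];im=ctrl.get_image('top')[140:280,75:390,::-1]
cv2.imwrite('pics/d6.png',cv2.resize(im,None,fx=2.5,fy=2.5,interpolation=2))
for n in('top','side'):
    for d in ctrl.outline_of(n,'tin_a'): print(n,d['rect'],round(d['conf'],2), np.round(fitbox('top',d['mask'],(.056,.096,.05),[.451,-.17,-.06],.004)[0],3) if n=='top' and d['conf']>.5 else '')
E
```

```text
t: 24.55
tool_pos: [0.4318, 0.2892, 0.1585]
tool_rot: [-0.956, 2.991, 0.0]
contact_force: [-0.1, 0.2, 0.6]
opening: 0.0
top [296.3, 224.3, 26.6, 15.4] 0.6 [ 0.451 -0.172 -0.056]
side [238.0, 233.1, 30.1, 34.0] 0.86
```

View pics/d6.png

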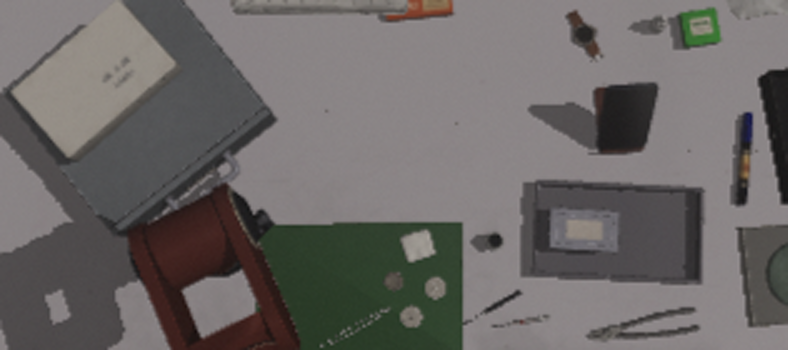

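Run:
```python
from h import *
a=ctrl.get_image('top')[160:240,105:195,::-1]; b=ctrl.get_image('side')[130:210,185:290,::-1]
cv2.imwrite('pics/d7.png',np.hstack([cv2.resize(a,None,fx=4,fy=4,interpolation=2),cv2.resize(b,None,fx=4,fy=4,interpolation=2)]))
# predicted front-top inner edge/outer edge from cabinet corners for shut
for v in (0,.01,.02,.03):
    c,s=np.cos(.62),np.sin(.62); F=np.array([.614,.257])-v*np.array([c,s]); print(v,(proj('top',[*F,.082])-[105,160])*4,(proj('side',[*F,.082])-[185,130])*4+[360,0])
```

```text
0 [317.05827681 101.75305785] [597.13339876 140.6997017 ]
0.01 [323.73029587 110.99526111] [591.24105468 144.60262828]
0.02 [330.41057265 120.24890312] [585.29070947 148.54397321]
0.03 [337.0991225  129.51400512] [579.28150249 152.52430655]
```

View pics/d7.png

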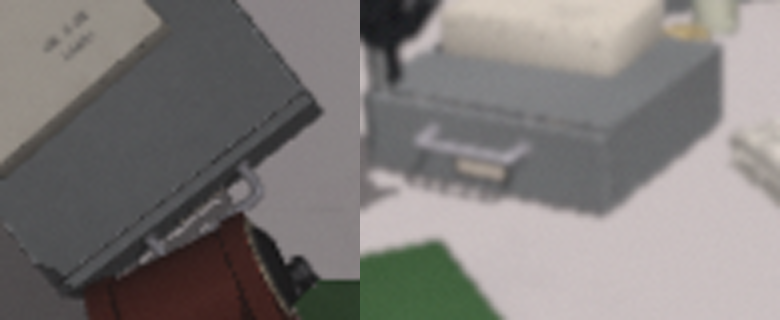

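The front panel sits flush against the cabinet with no gap (corner at (322,110), about one panel thickness out). The robot touches nothing, so I hand in.

Run:
```python
from h import *
ctrl.finish_job(); print(st()['t'])
```

```text
the job is handed in; nothing more can be done
the job is handed in; nothing more can be done
```

I sorted the three tins, pushed the drawer shut and handed the job in at about 25 s of the 72 s allowed. No verdict was reported.

- **Full tins:** Two read about 4.2 to 5 N when lifted, so I treated them as full. I set them side by side on the drawer floor, and both lay flat in the last picture before I shut the drawer.
- **Empty tin:** One read about 0.5 to 1.6 N, so I treated it as empty. I set it flat in the tray; the final picture puts it about 54 mm left of the tray's centre, aligned with the tray.
- **Drawer:** I pushed it to a hard stop. The last close-up shows its front flush with the cabinet, with no gap. I read that from the pictures, as the joint value itself can't be seen.
- **Bystanders:** The loupe, watch and marker show in the final picture with no sign of having moved. I made no measured check on them, and none on the dropper bottle.

**Doubts:**
- The force readings scatter by about 1 N. That is small next to the gap between the two weights.
- The push peaked at about 36 N sideways (about 45 N in all) through the closed fingertips at the stop. That is under the 120 N wrist limit. I assume the 40 N limit on the arm and gripper body does not cover the fingers.
- The two tins could not be seen again once the drawer was shut.

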